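# Clear the vee blocks and push a tube to its depth mark in a bore

## Task

Take the stepped shaft out of the two vee blocks and lay it down on the bare bench. Lay the ringed tube in the vee blocks in its place, chamfered nose (the end nearer the black ring) towards the bore but still outside it, let go, then push the tube by its back end into the bore until its black ring is level with the face of the bore block. Finish with everything released, and drop neither part and do not disturb the stamp, ring gauge and bushing round the tube or the toggle clamp beside the bore block.

Things in the scene. Friction and masses are not known exactly. Their poses are not given: they have to be found in the camera images.
- fixture: Fixed fixture: dark steel plate 240 x 130 x 12 mm carrying two black vee blocks and a steel bore block in a row along its own x axis. Origin: centre of the plate's underside, on the bench; +x runs along the row to the bore block, z up. Rear vee block at x = -114 to -80 mm, front one at -10 to +24, bore block at +59 to +114. Place and angle vary; the bench beside the vee blocks is bare.
- bore_face (a point): Centre of the bore's mouth, on the block's face that looks at the vee blocks, 52 mm above the bench; x axis points into the bore, z up. The 30 mm bore with chamfered mouth runs right through the block (55 mm long, 75 mm wide, top 90 mm above the bench). A tube lying in the vees is in line with it.
- cradle_mid (a point): Point on the bore's axis midway between the vee blocks, 104 mm before the bore face, 52 mm above the bench; axes as bore_face. Vee blocks: open upwards, 34 mm long along x, 92 mm wide, tops 64 mm and vee bottoms 33 mm above the bench, vee mouth 60 mm wide. Fingers fit in the 70 mm gap between them, down to the plate top 12 mm above the bench.
- tube: Loose plain steel tube, 26 mm diameter, 220 mm long, 0.17 to 0.35 kg, at first lying on the bench (it can roll). Origin: on its axis, half-way along; own x axis runs to the nose. Nose end chamfered, with a black ring mark near it; tail end square. In the vees its axis is 52 mm above the bench; there it slides with 1 to 4 N and stays where it is left.
- tube_nose (a point): Centre of the tube's nose end, 110 mm along +x from the tube's centre; this end goes into the bore.
- tube_tail (a point): Centre of the tube's square back end, 110 mm along -x from the tube's centre; push here. When the ring is level with the bore face the tail stands 7 mm outside the rear vee block.
- tube_ring (a point): Point on the tube's axis in the middle of the 5 mm wide black ring, 70 mm along +x from the tube's centre (40 mm behind the nose).
- shaft: Origin of the stepped shaft, on the underside of its thickest part, below its centre; own y axis runs along the shaft.
- shaft_centre (a point): Centre of a loose stepped steel shaft, 101 mm long, 22 mm at its thickest, 0.19 kg; y axis along it. At first it lies in both vee blocks along the fixture's x, its axis 49 mm above the bench, its middle within 6 mm of the middle of the gap between the blocks; grip it there, across. Lying on the bench its centre is 11 mm up.
- stamp_centre (a point): Middle of a black upright inspection stamp, 24 x 24 x 63 mm, loose, near the tube; centre 31 mm up. Leave alone.
- ring_centre (a point): Middle of a steel ring gauge lying flat, 58 mm diameter, 18 mm high, loose, near the tube. Leave alone.
- bush_centre (a point): Middle of a bronze bushing standing upright, 22 mm diameter, 21 mm high, loose, near the tube. Leave alone.
- clamp_centre (a point): Middle of a toggle clamp (steel with a red handle) standing loose on the bench on the -y side of the bore block, about 25 mm off the plate; 122 mm long, lying roughly along the fixture's x, 50 mm wide, 129 mm high; centre 64 mm up. Leave alone.
Things that resemble listed ones, but are neither listed nor needed, are in the scene too. What is meant by the shaft is not blue, and is the smaller of those in its own colour.

How it is judged:
By the outcome, as a careful person would: the job done as asked, in the order asked, and still so for the second after the job is handed in, with the robot touching nothing.
It also fails if it takes over 70 s, if anything falls off the work surface, if the arm or the gripper's body presses on something with over 40 N, if the wrist force passes 120 N, or if a joint passes its speed limit or range.

## Robot

A 6-joint arm with a two-finger parallel gripper is mounted at the origin on a cart in front of the work surface, level with it; the furniture and walls round the work are solid. World frame = base frame: x ahead of the robot, y to its left, z up, the work surface at z = 0. Lengths are in mm, angles in rad, forces in N, time in s.
With the tool pointing down it reaches from about 300 to 775 mm from the base axis. Payload 14.6 kg.
Tool frame: the origin (TCP) lies midway between the tips of the shut fingers; the grasp point (between the pads) lies manip.grasp_offset behind it (manip.grasp_offset is the distance from the TCP to the grasp point, in mm); z points along the fingers, y is the direction in which the jaws open and shut (so a half turn about z gives the same grasp; the last joint's range is limited). The gripper opens to 94 mm and grips with 3 to 60 N. Pads are 16 mm wide; open, the fingers measure 119 mm over their backs; the gripper's body (75 mm by 177 mm) begins 78 mm behind the grasp point.
Start: joints at [-1.232, 0.3, 1.521, -0, 1.321, -0.067], TCP at [217.107, -505.325, 205.446] pointing down, gripper open.
Joint ranges: [-3.03, 3.03], [-0.79, 2.21], [0.23, 2.52], [-1.04, 4.18], [0, 3.07], [-2.55, 2.55]. Speed limits (rad/s): [2.22, 2.22, 2.57, 3.14, 3.14, 3.14].

## Interface

Orientations are given as [roll, pitch, yaw] about the fixed x, y, z axes, in that order (R = Rz(yaw) Ry(pitch) Rx(roll)).
In Python, from cell import monitor, vision, order, manip gives the robot as it stands.
- The arm moves only by the shell command python3 -m jog 'ROWS' [FORCE]. ROWS is JSON, a list of rows, each a list of 7 numbers: the shift along the tool's x, y, z in cm, then the turn, a rotation vector about the tool's x, y, z in rad, then the opening in per cent of the stroke, from 0 (shut) to 100 (fully open). In form: [[tx, ty, tz, rx, ry, rz, jaw], ...]. A call has 1 to 8 rows; each row shifts and turns the commanded pose from where the row before left it, along the tool's axes as they then stand; what a row does not reach is not made up. A row lasts 1/10 s, in which the tool goes at most 50 mm and 8.59 degrees, less where a joint would pass 70% of its speed; a pose out of reach is approached as far as the arm can. A call is refused whole if a number of a shift passes 5 or a number of a turn 0.15, either way. A call with a gripper value outside its range is refused whole. The fingers move at their own pace and stop on an object; FORCE is the grip in N (left out, the last holds). Time passes only in rows, so rows that do not move let the fingers close. It gives the time, the measured TCP pose, the force and the opening at its end, in the units of the state.
- monitor.read_state(): the state, without advancing time (a new reading comes with each control period).
- vision.camera(name): name is "side" or "top"; returns a dict with "color" (420x560x3 uint8, blue, green, red), "fx", "fy", "cx", "cy" (pixels), "distortion" ([k1, k2, p1, p2, k3] as OpenCV has them; the pictures are not rectified), "cam_to_world" (4x4, takes a point from camera to world coordinates). Camera axes: x right, y down, z forward; pixel columns grow to the right and rows downward; lengths in mm; the calibration is good to about 2 mm. A picture is of the moment at which its call begins. There is no depth.
- order.sign_off(): hands the job in, once; it reports no verdict.
The state is a dict: "clock": time; "joints": joint angles; "qd": joint speeds; "effort": joint torques, N m; "eef_pos": TCP position; "eef_rot": TCP orientation; "wrist_force": force on the tool from outside, world axes, zero at the start; "moment": the same for the moment, N m; "finger_gap": finger opening in mm.
Only numpy, scipy, OpenCV 4.12 (cv2) and the standard library are available. Lean on these libraries where they do the work, as an engineer would, in place of code of your own. Each camera call takes 0.05 s, during which the arm holds its last target.

## Working session

There is one attempt and no reset: what is moved stays moved. The work goes in short steps, Python scripts to look and compute and a shell command to move; the robot and the scene stay as the last step left them, time stands still between calls to the robot, and variables do not carry over. Pictures are saved under pics/ and viewed, and the job is handed in when it is done.

```bash
ls; mkdir -p pics; python3 - <<'E'
from cell import monitor, vision, order, manip
import cv2
print(monitor.read_state()); print(manip.grasp_offset)
for n in ("side","top"):
    c=vision.camera(n); cv2.imwrite(f"pics/{n}0.png",c["color"])
    print(n,{k:v for k,v in c.items() if k!="color"})
E
```

```text
pics
{'clock': 0.0, 'joints': array([-1.23160468e+00,  3.00468351e-01,  1.52159908e+00, -3.11125029e-05,
        1.32069757e+00, -6.66238943e-02]), 'qd': array([ 0.00056401,  0.00068363, -0.00032913,  0.00020266,  0.00136784,
        0.00061673]), 'effort': array([-9.12296559e-05, -5.31805158e+01, -3.52738166e+01,  7.08310073e-02,
        2.43772828e-02, -9.96318317e-05]), 'eef_pos': array([ 217.00999575, -505.0832524 ,  204.88022522]), 'eef_rot': array([-3.14042090e+00, -4.79799332e-05,  4.05823233e-01]), 'wrist_force': array([-1.25613734,  0.11699054,  0.10019651]), 'moment': array([-0.02460146,  0.00690753, -0.00237773]), 'finger_gap': 94.14705472638913}
18.8
side {'fx': 483.7990776233465, 'fy': 483.7990776233465, 'cx': 280.2335480208402, 'cy': 209.0145005271091, 'distortion': array([-0.17367586,  0.        ,  0.        ,  0.        ,  0.        ]), 'cam_to_world': array([[-9.99774519e-01,  1.22084941e-02,  1.73742463e-02,
         4.95544530e+02],
       [-8.46169319e-03,  5.21384082e-01, -8.53280164e-01,
         1.29296148e+03],
       [-1.94759213e-02, -8.53234781e-01, -5.21163215e-01,
         8.46414434e+02],
       [ 0.00000000e+00,  0.00000000e+00,  0.00000000e+00,
         1.00000000e+00]])}
top {'fx': 457.85194853451804, 'fy': 457.85194853451804, 'cx': 283.45145805387574, 'cy': 210.89157143644186, 'distortion': array([-0.11662743,  0.        ,  0.        ,  0.        ,  0.        ]), 'cam_to_world': array([[ 2.10187939e-02, -9.85938534e-01,  1.65781234e-01,
         3.46995772e+02],
       [-9.99743996e-01, -2.21162488e-02, -4.77646922e-03,
         1.24715718e+01],
       [ 8.37576408e-03, -1.65638397e-01, -9.86150986e-01,
         1.17598497e+03],
       [ 0.00000000e+00,  0.00000000e+00,  0.00000000e+00,
         1.00000000e+00]])}
```

View pics/side0.png

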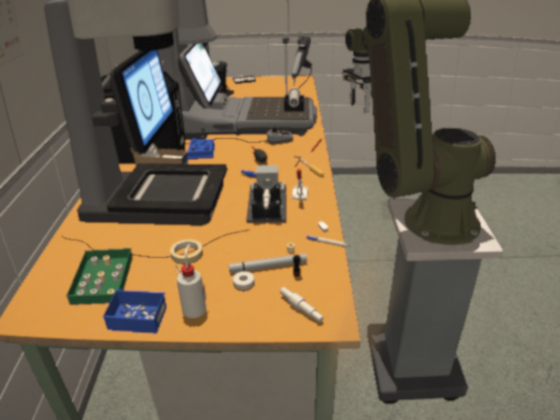

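View pics/top0.png

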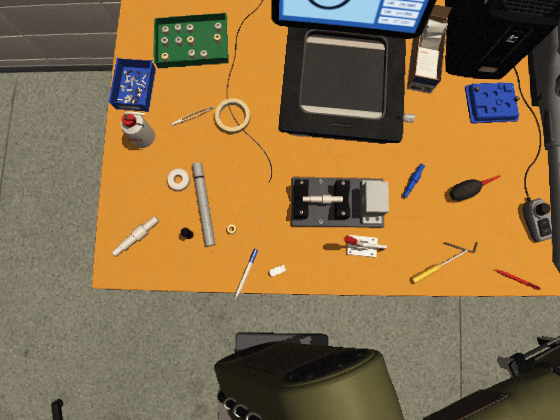

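Top view: the fixture is at about (338,202), with its bore block on the right at (374,203). The shaft candidates are the grey one in the vees (322,199), a larger grey one at (136,236) and a blue one at (413,181). The one in the vees is not blue and is the smaller of the greys. The tube runs (198,165)–(209,245). I'll enlarge these to confirm.

```bash
python3 - <<'E'
import cv2, numpy as np
t=cv2.imread("pics/top0.png"); s=cv2.imread("pics/side0.png")
a=cv2.resize(t[155:265,100:260],None,fx=5,fy=5,interpolation=cv2.INTER_CUBIC)
b=cv2.resize(t[165:265,280:440],None,fx=5,fy=5,interpolation=cv2.INTER_CUBIC)
cv2.imwrite("pics/a0.png",a);cv2.imwrite("pics/b0.png",b)
cv2.imwrite("pics/c0.png",cv2.resize(s[150:330,215:350],None,fx=3.3,fy=3.3,interpolation=cv2.INTER_CUBIC))
E
```

```text
(no output)
```

View pics/a0.png

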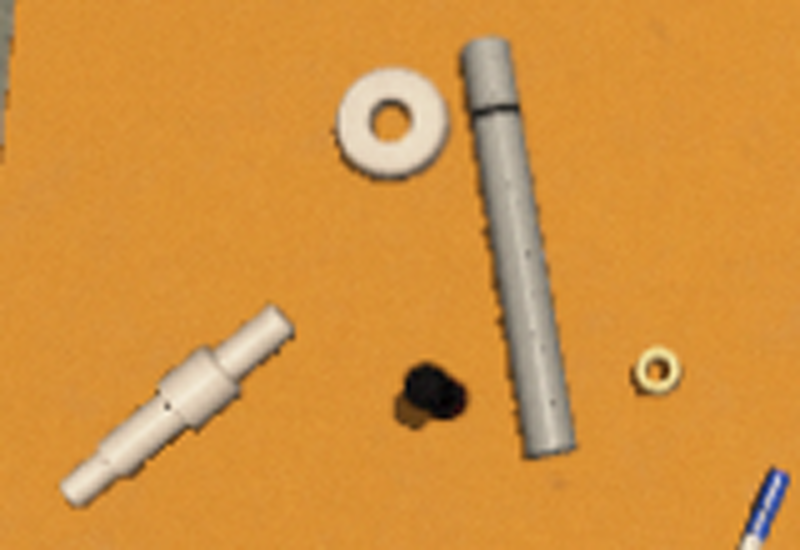

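View pics/b0.png

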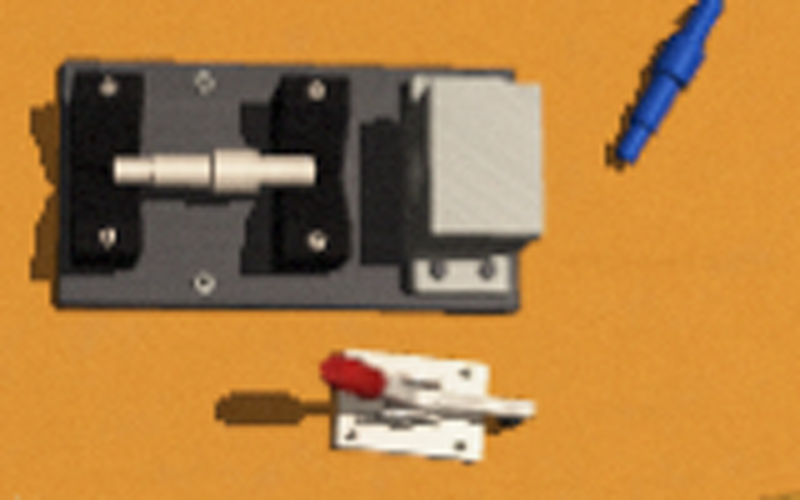

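View pics/c0.png

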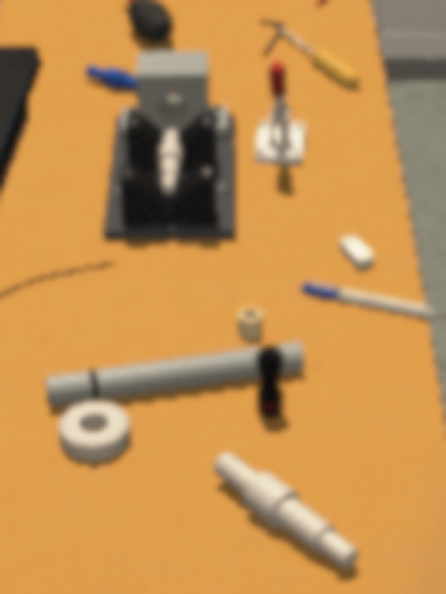

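```bash
cat > h.py <<'E'
import numpy as np, cv2
from cell import monitor, vision, order, manip
def ray(c,uv):
    K=np.array([[c["fx"],0,c["cx"]],[0,c["fy"],c["cy"]],[0,0,1]])
    p=cv2.undistortPoints(np.array([[uv]],float),K,np.array(c["distortion"]))[0,0]
    M=c["cam_to_world"]; d=M[:3,:3]@np.array([p[0],p[1],1]); return M[:3,3],d/np.linalg.norm(d)
def onz(c,uv,z):
    o,d=ray(c,uv); return o+d*(z-o[2])/d[2]
def proj(c,P):
    M=np.linalg.inv(c["cam_to_world"]); K=np.array([[c["fx"],0,c["cx"]],[0,c["fy"],c["cy"]],[0,0,1]])
    r,_=cv2.Rodrigues(M[:3,:3]); return cv2.projectPoints(np.array(P,float).reshape(-1,1,3),r,M[:3,3],K,np.array(c["distortion"]))[0].reshape(-1,2)
def tri(c1,u1,c2,u2):
    o1,d1=ray(c1,u1);o2,d2=ray(c2,u2)
    s=np.linalg.lstsq(np.c_[d1,-d2],o2-o1,rcond=None)[0]
    a=o1+s[0]*d1;b=o2+s[1]*d2; return (a+b)/2,np.linalg.norm(a-b)
E
python3 - <<'E'
from h import *
c=vision.camera("top"); im=c["color"]; s=vision.camera("side"); si=s["color"]
np.set_printoptions(precision=1,suppress=True)
hsv=cv2.cvtColor(im,cv2.COLOR_BGR2HSV)
nb=~((hsv[...,0]<25)&(hsv[...,1]>120)&(hsv[...,2]>90))
def comp(m,x0,y0,x1,y1):
    q=np.zeros(m.shape,np.uint8);q[y0:y1,x0:x1]=m[y0:y1,x0:x1]
    n,l,st,ce=cv2.connectedComponentsWithStats(q); i=1+st[1:,4].argmax(); return (l==i).astype(np.uint8)
# tube bright gray
m=comp((hsv[...,1]<70)&(hsv[...,2]>90),189,158,222,252); 
ys,xs=np.nonzero(m); print(len(ys), cv2.minAreaRect(np.c_[xs,ys].astype(np.float32)))
m2=comp((hsv[...,1]<110)&(hsv[...,2]>40),189,158,222,252)
ys,xs=np.nonzero(m2);r=cv2.minAreaRect(np.c_[xs,ys].astype(np.float32));print(r)
b=cv2.boxPoints(r); print(b)
e=[]
for y in (168,172,180,190,200,210,220,230,240):
    x=np.nonzero(m2[y])[0]; p=onz(c,(x.mean(),y),13); e.append(p); print(y,x.min(),x.max(),p[:2])
# plate corners
for n,uv in dict(tl=(62,62),bl=(55,307),br=(518,312),tr=(515,68)).items():
    u=(280+uv[0]/5,165+uv[1]/5); print(n,onz(c,u,12))
for n,uv in dict(vr1=(108,88),vr2=(107,237),vf1=(317,90),vf2=(317,242)).items():
    u=(280+uv[0]/5,165+uv[1]/5); print(n,onz(c,u,64))
for n,uv in dict(pl1=(204,82),pl2=(204,282)).items():
    u=(280+uv[0]/5,165+uv[1]/5); print(n,onz(c,u,12))
for n,uv in dict(shr=(115,170),shf=(316,170)).items():
    u=(280+uv[0]/5,165+uv[1]/5); print(n,onz(c,u,49))
for n,uv in dict(ring=(495,108),tail=(550,453),nose=(487,41)).items():
    u=(100+uv[0]/5,155+uv[1]/5); print(n,onz(c,u,13))
for n,uv,z in (("ring",(392,123),18),("bush",(657,370),21),("stamp",(427,385),63)):
    u=(100+uv[0]/5,155+uv[1]/5); print(n,onz(c,u,z))
E
```

```text
650 ((204.18919372558594, 211.13511657714844), (69.04756927490234, 9.535140991210938), 80.53767395019531)
((202.97299194335938, 203.83782958984375), (84.50106811523438, 9.863938331604004), 80.53767395019531)
[[191.2 163. ]
 [200.9 161.4]
 [214.8 244.7]
 [205.1 246.3]]
168 193 202 [651.7 234.9]
172 193 202 [640.8 234.3]
180 195 203 [619.4 229.2]
190 196 205 [592.8 223.8]
200 198 207 [566.4 217.2]
210 199 209 [540.2 212. ]
220 201 210 [514.3 206.8]
230 203 212 [488.5 200.4]
240 205 214 [462.9 194.1]
tl [631.9 -14.7  12. ]
bl [502.8 -13.4  12. ]
br [ 505.3 -252.6   12. ]
tr [ 634.6 -253.1   12. ]
vr1 [606.4 -36.6  64. ]
vr2 [531.2 -37.2  64. ]
vf1 [ 607.9 -141.1   64. ]
vf2 [ 531. -141.   64.]
pl1 [622.9 -89.   12. ]
pl2 [517.4 -89.8  12. ]
shr [567.8 -41.4  49. ]
shf [ 570.1 -142.6   49. ]
ring [628.5 229.7  13. ]
tail [448.6 192.2  13. ]
nose [664.7 235.9  13. ]
ring [618.2 282.4  18. ]
bush [491.5 138.2  21. ]
stamp [476.2 246.7  63. ]
```

The crops confirm it. The shaft is the small grey one in the vees, with its thick part towards the bore. The other grey one is longer and thicker, and the third is blue. The tube's ring and nose are at the far (+x) end. Next I'll plan the approach to the shaft.

```bash
cat >> h.py <<'E'
from scipy.spatial.transform import Rotation as Ro
def delta(pos,yaw,s=None):
    s=s or monitor.read_state(); R=Ro.from_euler('xyz',s["eef_rot"]); T=Ro.from_euler('xyz',[np.pi,0,yaw])
    print("t",round(float(s["clock"]),2),"tcp",s["eef_pos"].round(1),"rpy",s["eef_rot"].round(3),"F",s["wrist_force"].round(1),"gap",round(float(s["finger_gap"]),1))
    print("shift cm(now axes)",(R.inv().apply(np.array(pos)-s["eef_pos"])/10).round(2),"(target axes)",(T.inv().apply(np.array(pos)-s["eef_pos"])/10).round(2),"turn",(R.inv()*T).as_rotvec().round(3))
E
python3 - <<'E'
from h import *
np.set_printoptions(precision=1,suppress=True)
delta((569.5,-95,150),1.58)
c=vision.camera("top"); s=vision.camera("side"); si=s["color"]; im=c["color"]
f=np.array([0.011,-1,0]);g=np.array([1,.011,0]);C=np.array([569.6,-132.5,0])
P=[C+f*x+g*y+[0,0,z] for x,y,z in [(-120,-65,12),(-120,65,12),(120,-65,12),(120,65,12),(-120,0,52),(59,0,52),(59,37.5,90),(59,-37.5,90),(-45,0,49)]]
for n,cc,k in (("top",c,(280,165)),("side",s,(235,155))):
    o=cv2.resize(cc["color"][k[1]:k[1]+100,k[0]:k[0]+160 if n=="top" else k[0]+80],None,fx=5,fy=5,interpolation=cv2.INTER_CUBIC)
    for u in proj(cc,P): cv2.circle(o,tuple(((u-k+.5)*5-.5).round().astype(int).tolist()),4,(0,255,0),1)
    cv2.imwrite(f"pics/chk_{n}.png",o)
E
```

```text
t 0.2 tcp [ 217.1 -505.2  205.1] rpy [-3.1 -0.   0.4] F [ 0.1  1.2 -0.3] gap 93.7
shift cm(now axes) [ 48.6 -23.8   5.5] (target axes) [40.7 35.6  5.5] turn [-0.  -0.  -1.2]
```

View pics/chk_top.png

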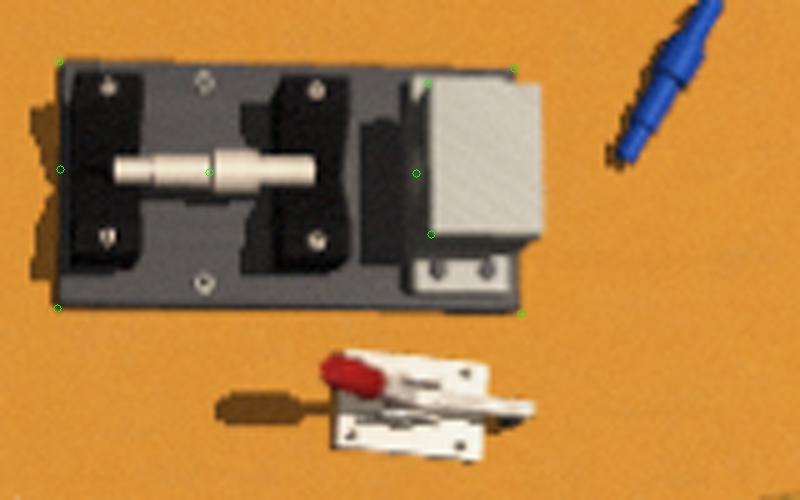

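View pics/chk_side.png

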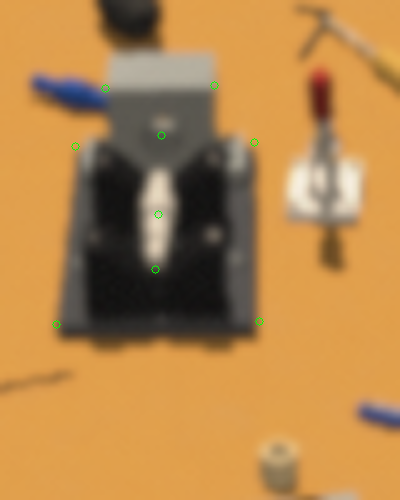

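Top: the projected fixture points fall on the corners to within about 1 px. The side view agrees to within about 2 px. I'm moving over to the shaft.

```bash
python3 -m jog '[[4.4,-2.2,0,0,0,0,70],[4.4,-2.2,0,0,0,0,70],[4.4,-2.2,0,0,0,0,70],[4.4,-2.2,0,0,0,0,70],[4.4,-2.2,0,0,0,0,70],[4.4,-2.2,0,0,0,0,70],[4.4,-2.2,0,0,0,0,70],[4.4,-2.2,0,0,0,0,70]]' 30
python3 -m jog '[[4.4,-2.2,0,0,0,0,70],[4.4,-2.2,0,0,0,0,70],[0,0,0,0,0,-0.147,70],[0,0,0,0,0,-0.147,70],[0,0,0,0,0,-0.147,70],[0,0,0,0,0,-0.147,70],[0,0,0,0,0,-0.147,70],[0,0,0,0,0,-0.147,70]]'
python3 -m jog '[[0,0,0,0,0,-0.146,70],[0,0,0,0,0,-0.146,70],[0,0,0,0,0,0,70]]'
python3 - <<'E'
from h import *
delta((569.5,-95,40.5),1.582)
print(monitor.read_state()["joints"])
E
```

```text
clock: 1.1
eef_pos: [472.0, -202.9, 205.6]
eef_rot: [3.141, -0.0, 0.406]
wrist_force: [-0.5, -0.8, -0.0]
finger_gap: 65.6
clock: 1.9
eef_pos: [534.5, -129.5, 205.4]
eef_rot: [-3.141, 0.0, 1.294]
wrist_force: [-0.0, 0.1, 0.1]
finger_gap: 65.5
clock: 2.2
eef_pos: [534.5, -129.5, 205.4]
eef_rot: [-3.141, -0.0, 1.582]
wrist_force: [-0.1, -0.5, -0.3]
finger_gap: 65.6
t 2.2 tcp [ 534.5 -129.5  205.4] rpy [-3.141 -0.     1.582] F [-0.1 -0.5 -0.3] gap 65.6
shift cm(now axes) [ 3.41  3.54 16.49] (target axes) [ 3.41  3.54 16.49] turn [-0. -0.  0.]
[-3.04320539e-01  2.99980521e-01  1.52107686e+00  3.11461916e-05
  1.32074720e+00 -3.15737747e-01]
```

```bash
python3 -m jog '[[3.35,3.5,2.5,0,0,0,64],[0,0,4,0,0,0,64],[0,0,4,0,0,0,64],[0,0,3,0,0,0,64],[0,0,2,0,0,0,64],[0,0,1,0,0,0,64],[0,0,0,0,0,0,64]]'
python3 - <<'E'
from h import *
delta((569.5,-96,40.5),1.582)
c=vision.camera("top");cv2.imwrite("pics/g1.png",cv2.resize(c["color"][130:290,240:450],None,fx=3.5,fy=3.5))
E
```

```text
clock: 2.9
eef_pos: [565.9, -98.4, 41.6]
eef_rot: [-3.14, -0.0, 1.577]
wrist_force: [-0.5, -0.6, 0.7]
finger_gap: 60.3
t 2.9 tcp [565.9 -98.4  41.6] rpy [-3.14  -0.     1.577] F [-0.5 -0.6  0.7] gap 60.3
shift cm(now axes) [0.24 0.36 0.11] (target axes) [0.23 0.36 0.11] turn [-0.002 -0.    -0.005]
```

View pics/g1.png

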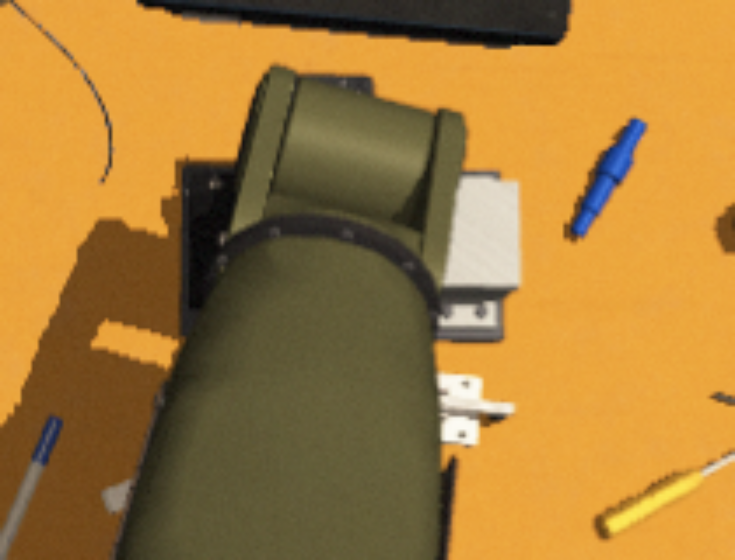

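The arm hides the grasp in this view. The first row stopped a few mm short, so I correct that and close.

```bash
python3 -m jog '[[0.2,0.36,0.1,0,0,0,64],[0,0,0,0,0,0,10],[0,0,0,0,0,0,10],[0,0,0,0,0,0,10],[0,0,0,0,0,0,10],[0,0,0,0,0,0,10]]' 30
python3 -m jog '[[0,0,-0.5,0,0,0,10],[0,0,-2,0,0,0,10],[0,0,-4,0,0,0,10],[0,0,-4,0,0,0,10],[0,0,-2,0,0,0,10],[0,0,0,0,0,0,10]]'
python3 - <<'E'
from h import *
delta((445,-25,150),1.582)
s=vision.camera("side");cv2.imwrite("pics/g2.png",cv2.resize(s["color"][130:260,210:350],None,fx=4,fy=4))
E
```

```text
clock: 3.55
eef_pos: [569.9, -96.5, 41.6]
eef_rot: [3.142, 0.0, 1.58]
wrist_force: [-0.7, -0.3, 0.0]
finger_gap: 23.2
clock: 4.15
eef_pos: [570.9, -96.7, 169.6]
eef_rot: [3.137, 0.001, 1.58]
wrist_force: [0.1, 0.3, -1.4]
finger_gap: 20.8
t 4.15 tcp [570.9 -96.7 169.6] rpy [3.137e+00 1.000e-03 1.580e+00] F [ 0.1  0.3 -1.4] gap 20.8
shift cm(now axes) [  7.28 -12.54   1.89] (target axes) [  7.31 -12.51   1.96] turn [ 0.005  0.001 -0.002]
```

View pics/g2.png

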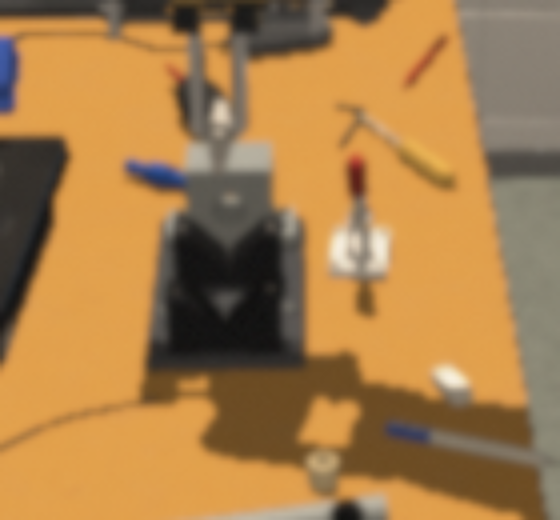

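Side view: the shaft is in the fingers at about (220,110) in the crop and the vees are empty. I'm carrying it to the bare bench at about (445,-25).

```bash
python3 -m jog '[[1.8,-3.1,0,0,0,0,10],[1.8,-3.1,0,0,0,0,10],[1.8,-3.1,0,0,0,0,10],[1.9,-3.2,0,0,0,0,10],[0,0,3,0,0,0,10],[0,0,4,0,0,0,10],[0,0,4,0,0,0,10],[0,0,2,0,0,0,10]]'
python3 -m jog '[[0,0,1.5,0,0,0,10],[0,0,0,0,0,0,10]]'
python3 - <<'E'
from h import *
delta((445,-25,3.6),1.582)
s=vision.camera("side");cv2.imwrite("pics/g3.png",cv2.resize(s["color"][170:310,210:350],None,fx=4,fy=4))
E
```

```text
clock: 5.0
eef_pos: [441.5, -24.2, 32.2]
eef_rot: [-3.135, -0.001, 1.58]
wrist_force: [0.2, 0.2, -2.3]
finger_gap: 20.6
clock: 5.2
eef_pos: [441.9, -24.3, 18.5]
eef_rot: [-3.135, -0.001, 1.58]
wrist_force: [0.4, 0.4, -1.7]
finger_gap: 20.7
t 5.2 tcp [441.9 -24.3  18.5] rpy [-3.135e+00 -1.000e-03  1.580e+00] F [ 0.4  0.4 -1.7] gap 20.7
shift cm(now axes) [-0.08  0.32  1.49] (target axes) [-0.08  0.31  1.49] turn [-0.006 -0.001 -0.002]
```

View pics/g3.png

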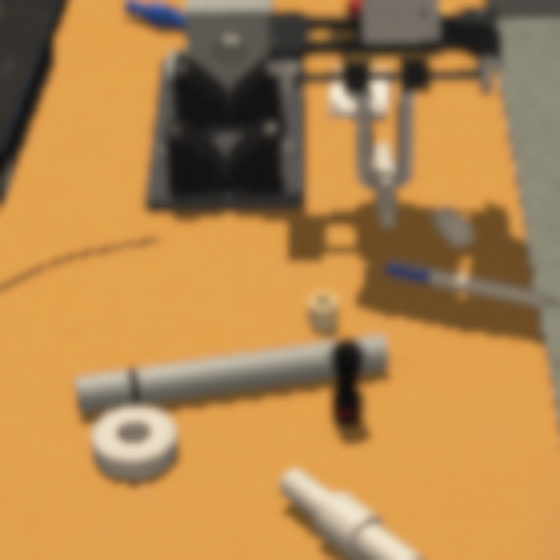

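The shaft hangs clear and nothing is under it. I'm lowering the rest of the way gently.

```bash
python3 -m jog '[[0,0,0.8,0,0,0,10],[0,0,0.4,0,0,0,10],[0,0,0.15,0,0,0,10],[0,0,0,0,0,0,10]]'
python3 - <<'E'
from h import *
delta((445,-25,3.6),1.582)
E
```

```text
clock: 5.65
eef_pos: [444.3, -24.6, 8.2]
eef_rot: [3.142, 0.0, 1.58]
wrist_force: [-0.0, -0.3, -1.6]
finger_gap: 20.3
t 5.65 tcp [444.3 -24.6   8.2] rpy [3.142 0.    1.58 ] F [-0.  -0.3 -1.6] gap 20.3
shift cm(now axes) [-0.04  0.07  0.46] (target axes) [-0.04  0.07  0.46] turn [ 0.     0.    -0.002]
```

```bash
python3 -m jog '[[0,0,0.2,0,0,0,10],[0,0,0,0,0,0,10]]'; python3 -m jog '[[0,0,0.15,0,0,0,10],[0,0,0,0,0,0,10]]'
```

```text
clock: 5.85
eef_pos: [444.7, -24.7, 7.3]
eef_rot: [3.141, 0.0, 1.58]
wrist_force: [-7.7, -0.8, 20.2]
finger_gap: 20.4
clock: 6.05
eef_pos: [445.0, -24.8, 6.5]
eef_rot: [3.14, 0.0, 1.58]
wrist_force: [-11.7, -0.3, 31.4]
finger_gap: 20.6
```

In contact. I back off slightly and release.

```bash
python3 -m jog '[[0,0,-0.25,0,0,0,10],[0,0,0,0,0,0,26],[0,0,0,0,0,0,32],[0,0,0,0,0,0,50],[0,0,0,0,0,0,60],[0,0,0,0,0,0,60]]'
python3 -m jog '[[0,0,-2,0,0,0,60],[0,0,-4,0,0,0,60],[0,0,-4,0,0,0,60],[0,0,-4,0,0,0,60],[0,0,0,0,0,0,60]]'
python3 - <<'E'
from h import *
delta((570,217,150),-2.94)
s=vision.camera("side");cv2.imwrite("pics/g4.png",cv2.resize(s["color"][170:310,210:350],None,fx=4,fy=4))
E
```

```text
clock: 6.65
eef_pos: [444.3, -24.6, 6.9]
eef_rot: [-3.141, -0.0, 1.58]
wrist_force: [0.8, -0.4, -0.1]
finger_gap: 50.3
clock: 7.15
eef_pos: [446.4, -24.8, 151.6]
eef_rot: [3.134, 0.001, 1.58]
wrist_force: [-0.0, 0.4, -1.1]
finger_gap: 56.6
t 7.15 tcp [446.4 -24.8 151.6] rpy [3.134e+00 1.000e-03 1.580e+00] F [-0.   0.4 -1.1] gap 56.6
shift cm(now axes) [24.07 12.58  0.24] (target axes) [-16.96  21.22   0.16] turn [ 0.005  0.008 -1.763]
```

View pics/g4.png

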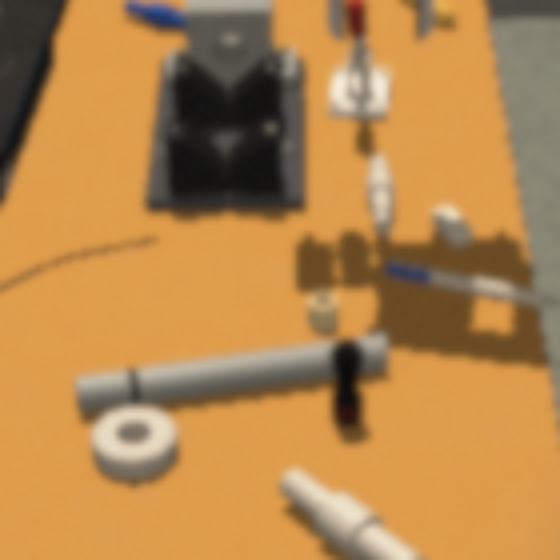

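Side view: the shaft lies on the bench at about (380,190) in the crop, released. I'm re-measuring the tube in both views while the arm is clear.

```bash
cat > tube.py <<'E'
from h import *
def axis(c,box,vmin=60,smax=90):
    x0,y0,x1,y1=box; hsv=cv2.cvtColor(c["color"],cv2.COLOR_BGR2HSV)
    q=np.zeros(hsv.shape[:2],np.uint8); q[y0:y1,x0:x1]=((hsv[...,1]<smax)&(hsv[...,2]>vmin))[y0:y1,x0:x1]
    q=cv2.morphologyEx(q,cv2.MORPH_CLOSE,np.ones((5,5)))
    n,l,st,ce=cv2.connectedComponentsWithStats(q); m=l==1+st[1:,4].argmax()
    ys,xs=np.nonzero(m); vx,vy,px,py=cv2.fitLine(np.c_[xs,ys].astype(np.float32),cv2.DIST_L2,0,.01,.01).ravel()
    t=(xs-px)*vx+(ys-py)*vy
    return np.array([px,py])+np.outer([t.min(),t.max()],[vx,vy]), len(ys)
E
python3 - <<'E'
from tube import *
np.set_printoptions(precision=1,suppress=True)
t=vision.camera("top");s=vision.camera("side")
for c,b in ((t,(189,158,222,252)),(s,(226,252,312,274))):
    e,n=axis(c,b); print(n,e,[onz(c,u,13)[:2] for u in e])
E
```

```text
794 [[196.2 162.6]
 [209.8 245.2]] [array([666.1, 239.3]), array([449.6, 192.6])]
691 [[229.4 269.3]
 [306.4 256.7]] [array([661.3, 245.1]), array([446.5, 190.4])]
```

```bash
python3 -m jog '[[4,2.1,0,0,0,0,64],[4,2.1,0,0,0,0,64],[4,2.1,0,0,0,0,64],[4,2.1,0,0,0,0,64],[4,2.1,0,0,0,0,64],[4,2.1,0,0,0,0,64],[0,0,0,0,0,-0.147,64],[0,0,0,0,0,-0.147,64]]'
python3 -m jog '[[0,0,0,0,0,-0.148,64],[0,0,0,0,0,-0.148,64],[0,0,0,0,0,-0.148,64],[0,0,0,0,0,-0.148,64],[0,0,0,0,0,-0.148,64],[0,0,0,0,0,-0.148,64],[0,0,0,0,0,-0.148,64],[0,0,0,0,0,-0.148,64]]'
python3 -m jog '[[0,0,0,0,0,-0.148,64],[0,0,0,0,0,-0.14,64],[0,0,0,0,0,0,64],[0,0,0,0,0,0,64]]'
python3 - <<'E'
from h import *
delta((571.6,219,3),-2.927)
E
```

```text
clock: 8.1
eef_pos: [567.5, 217.5, 144.1]
eef_rot: [-3.138, 0.0, 1.881]
wrist_force: [-0.2, 0.2, 0.6]
finger_gap: 60.3
clock: 8.9
eef_pos: [567.5, 216.3, 144.7]
eef_rot: [-3.14, -0.003, 3.064]
wrist_force: [0.7, -0.1, -0.4]
finger_gap: 60.0
clock: 9.3
eef_pos: [567.7, 216.4, 145.7]
eef_rot: [-3.141, -0.002, -2.942]
wrist_force: [0.4, 0.8, -0.1]
finger_gap: 60.1
t 9.3 tcp [567.7 216.4 145.7] rpy [-3.141e+00 -2.000e-03 -2.942e+00] F [ 0.4  0.8 -0.1] gap 60.1
shift cm(now axes) [-0.46  0.18 14.26] (target axes) [-0.43  0.17 14.27] turn [-0.    -0.002 -0.015]
```

```bash
python3 -m jog '[[-0.4,0.2,0,0,0,-0.015,64],[0,0,3,0,0,0,64],[0,0,4,0,0,0,64],[0,0,3,0,0,0,64],[0,0,1,0,0,0,64],[0,0,0,0,0,0,64],[0,0,0,0,0,0,64]]'
python3 - <<'E'
from h import *
delta((571.6,219,4),-2.927)
s=vision.camera("side");cv2.imwrite("pics/g5.png",cv2.resize(s["color"][200:320,210:350],None,fx=5,fy=5))
E
```

```text
clock: 10.0
eef_pos: [572.5, 219.6, 38.5]
eef_rot: [3.141, 0.002, -2.923]
wrist_force: [0.9, 0.1, 1.3]
finger_gap: 60.2
t 10.0 tcp [572.5 219.6  38.5] rpy [ 3.141e+00  2.000e-03 -2.923e+00] F [0.9 0.1 1.3] gap 60.2
shift cm(now axes) [ 0.1  -0.04  3.45] (target axes) [ 0.1  -0.04  3.45] turn [0.    0.002 0.004]
```

View pics/g5.png

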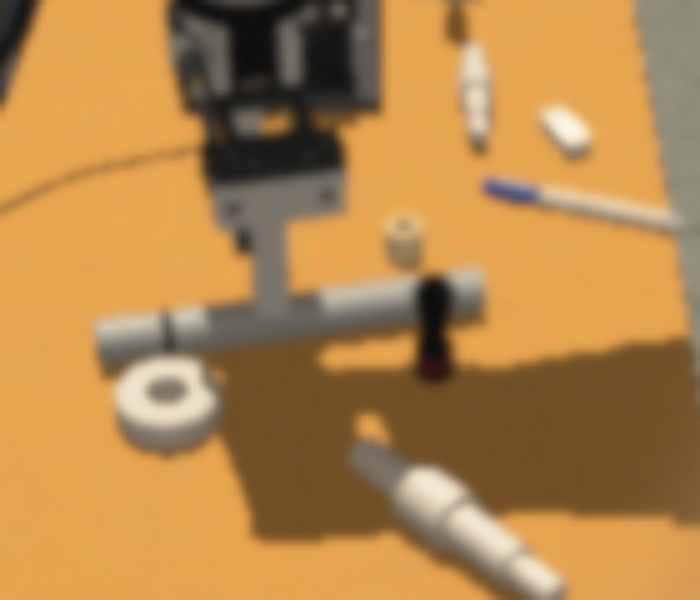

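The near finger is in front of the tube at about (270,300) in the crop, clear of the ring gauge and the stamp. I'm descending and gripping.

```bash
python3 -m jog '[[0,0,1.5,0,0,0,64],[0,0,1.3,0,0,0,64],[0,0,0.5,0,0,0,64],[0,0,0,0,0,0,64],[0,0,0,0,0,0,64]]'
python3 -m jog '[[0,0,0,0,0,0,40],[0,0,0,0,0,0,30],[0,0,0,0,0,0,12],[0,0,0,0,0,0,12],[0,0,0,0,0,0,12]]' 40
```

```text
clock: 10.55
eef_pos: [571.7, 219.3, 4.0]
eef_rot: [3.142, -0.0, -2.922]
wrist_force: [0.7, -0.1, -0.5]
finger_gap: 60.0
clock: 11.05
eef_pos: [571.7, 219.3, 4.1]
eef_rot: [-3.142, 0.0, -2.922]
wrist_force: [0.4, -0.2, 0.1]
finger_gap: 25.2
```

```bash
python3 -m jog '[[0,0,0,0,0,0,12],[0,0,-0.5,0,0,0,12],[0,0,-2,0,0,0,12],[0,0,-4,0,0,0,12],[0,0,-4,0,0,0,12],[0,0,-4,0,0,0,12],[0,0,-2,0,0,0,12],[0,0,0,0,0,0,12]]'
python3 - <<'E'
from h import *
delta((569.1,-85,150),1.582)
t=vision.camera("top");s=vision.camera("side");cv2.imwrite("pics/g6.png",np.hstack([cv2.resize(s["color"][170:320,200:340],None,fx=2.8,fy=2.8),cv2.resize(t["color"][130:280,140:280],None,fx=2.8,fy=2.8)]))
E
```

```text
clock: 11.85
eef_pos: [572.6, 219.7, 172.3]
eef_rot: [3.141, 0.005, -2.922]
wrist_force: [0.1, -0.1, -2.3]
finger_gap: 24.9
t 11.85 tcp [572.6 219.7 172.3] rpy [ 3.141  0.005 -2.922] F [ 0.1 -0.1 -2.3] gap 24.9
shift cm(now axes) [  6.98 -29.66   2.18] (target axes) [-30.46  -0.69   2.23] turn [0.005 0.003 1.779]
```

View pics/g6.png

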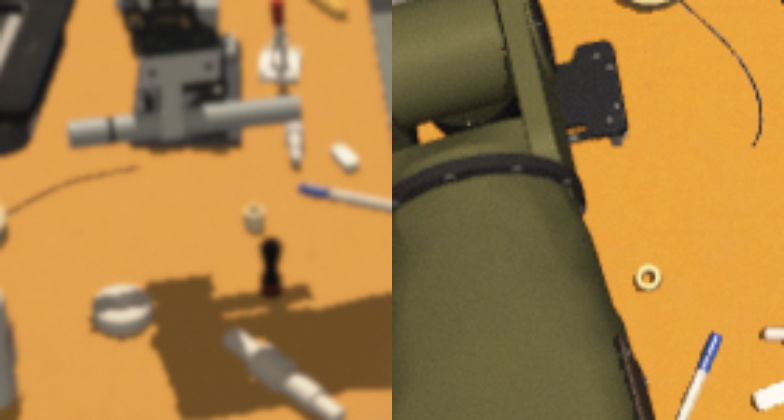

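The tube is held level in the side view, and the stamp, ring gauge and bushing have not moved. I'm turning it so the nose points at the bore.

```bash
python3 -m jog '[[0,0,0,0,0,0.14,12],[0,0,0,0,0,0.148,12],[0,0,0,0,0,0.148,12],[0,0,0,0,0,0.148,12],[0,0,0,0,0,0.148,12],[0,0,0,0,0,0.148,12],[0,0,0,0,0,0.148,12],[0,0,0,0,0,0.148,12]]'
python3 -m jog '[[0,0,0,0,0,0.148,12],[0,0,0,0,0,0.148,12],[0,0,0,0,0,0.148,12],[0,0,0,0,0,0.148,12],[0,0,0,0,0,0.01,12],[0,0,0,0,0,0,12]]'
python3 - <<'E'
from h import *
delta((569.1,-85,150),1.582)
E
```

```text
clock: 12.75
eef_pos: [570.8, 219.1, 166.5]
eef_rot: [-3.138, -0.001, 2.179]
wrist_force: [-0.1, -0.6, -1.0]
finger_gap: 25.0
clock: 13.35
eef_pos: [571.2, 219.1, 167.6]
eef_rot: [-3.139, 0.001, 1.587]
wrist_force: [0.5, 0.2, -2.3]
finger_gap: 24.9
t 13.35 tcp [571.2 219.1 167.6] rpy [-3.139e+00  1.000e-03  1.587e+00] F [ 0.5  0.2 -2.3] gap 24.9
shift cm(now axes) [-30.41  -0.69   1.78] (target axes) [-30.41  -0.55   1.76] turn [-0.002  0.001  0.005]
```

```bash
python3 -m jog '[[-2.5,0,0,0,0,0,12],[-4,0,0,0,0,0,12],[-4,0,0,0,0,0,12],[-4,0,0,0,0,0,12],[-4,0,0,0,0,0,12],[-4,0,0,0,0,0,12],[-4,0,0,0,0,0,12],[-4,0,0,0,0,0,12]]'
python3 -m jog '[[0,0,0,0,0,0.005,12],[0,0,3,0,0,0,12],[0,0,0,0,0,0,12]]'
python3 - <<'E'
from h import *
delta((569.1,-86,43),1.582)
t=vision.camera("top");s=vision.camera("side");cv2.imwrite("pics/g7.png",np.hstack([cv2.resize(s["color"][130:280,200:340],None,fx=2.8,fy=2.8),cv2.resize(t["color"][130:280,260:400],None,fx=2.8,fy=2.8)]))
E
```

```text
clock: 14.15
eef_pos: [574.9, -87.2, 168.4]
eef_rot: [-3.141, -0.0, 1.587]
wrist_force: [0.9, 0.6, -0.8]
finger_gap: 25.5
clock: 14.45
eef_pos: [573.5, -85.2, 135.4]
eef_rot: [-3.136, -0.001, 1.581]
wrist_force: [-0.4, -0.1, -2.8]
finger_gap: 25.0
t 14.45 tcp [573.5 -85.2 135.4] rpy [-3.136e+00 -1.000e-03  1.581e+00] F [-0.4 -0.1 -2.8] gap 25.0
shift cm(now axes) [-0.09 -0.38  9.24] (target axes) [-0.08 -0.44  9.24] turn [-0.006 -0.001 -0.001]
```

View pics/g7.png

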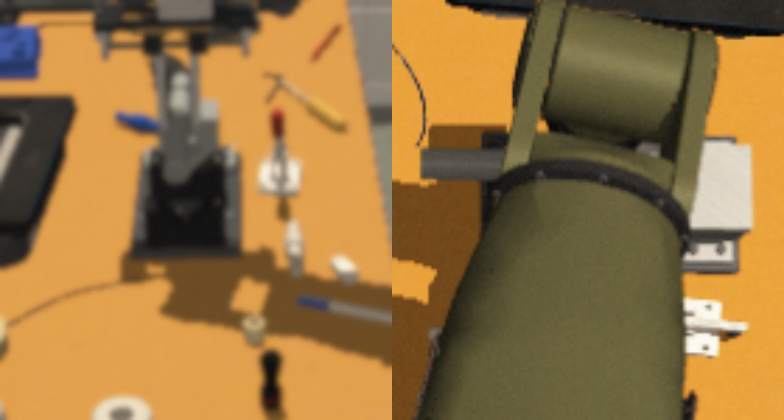

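```bash
python3 - <<'E'
from h import *
t=vision.camera("top");s=vision.camera("side")
print(onz(t,(270.3,188.4),144), tri(t,(270.3,188.4),s,(263.9,190)))
cv2.imwrite("pics/g8.png",np.hstack([cv2.resize(s["color"][140:210,240:300],None,fx=6,fy=6),cv2.resize(t["color"][160:230,250:320],None,fx=6,fy=6)]))
E
```

```text
[572.35886467  38.88500826 144.        ] (array([569.87626323,  38.88212878, 147.69439679]), np.float64(3.2806556475328756))
```

View pics/g8.png

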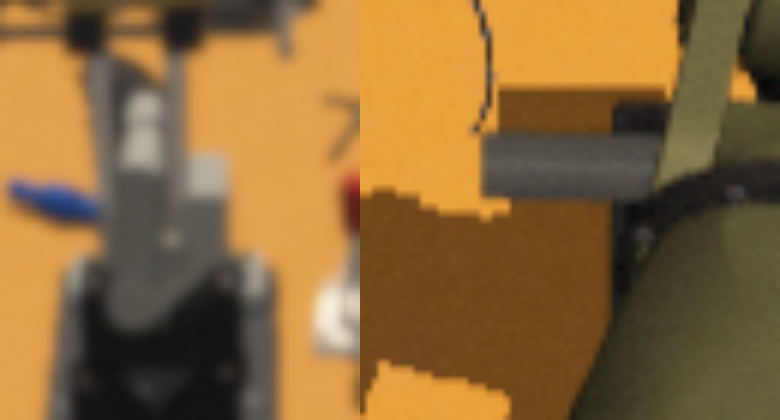

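The tail is at y≈39 as predicted and the tube is level. I'm lowering it towards the vees.

```bash
python3 -m jog '[[-0.1,-0.3,1.5,0,0,0,12],[0,0,3,0,0,0,12],[0,0,2,0,0,0,12],[0,0,1,0,0,0,12],[0,0,0,0,0,0,12],[0,0,0,0,0,0,12]]'
python3 - <<'E'
from h import *
delta((569.1,-86,43),1.582)
E
```

```text
clock: 15.25
eef_pos: [573.0, -86.7, 65.3]
eef_rot: [3.14, 0.0, 1.578]
wrist_force: [0.4, -0.1, -2.2]
finger_gap: 25.1
t 15.25 tcp [573.  -86.7  65.3] rpy [3.14  0.    1.578] F [ 0.4 -0.1 -2.2] gap 25.1
shift cm(now axes) [ 0.07 -0.39  2.23] (target axes) [ 0.07 -0.39  2.23] turn [ 0.002  0.    -0.004]
```

```bash
python3 -m jog '[[0,-0.37,0,0,0,-0.004,12],[0,0,1,0,0,0,12],[0,0,0.6,0,0,0,12],[0,0,0,0,0,0,12],[0,0,0,0,0,0,12]]'
python3 - <<'E'
from h import *
delta((569.1,-86,43),1.582)
s=vision.camera("side");cv2.imwrite("pics/g9.png",cv2.resize(s["color"][145:225,235:305],None,fx=7,fy=7))
E
```

```text
clock: 15.75
eef_pos: [568.5, -86.7, 47.8]
eef_rot: [-3.141, -0.0, 1.582]
wrist_force: [0.5, -0.9, -1.4]
finger_gap: 25.0
t 15.75 tcp [568.5 -86.7  47.8] rpy [-3.141 -0.     1.582] F [ 0.5 -0.9 -1.4] gap 25.0
shift cm(now axes) [0.07 0.06 0.48] (target axes) [0.07 0.06 0.48] turn [-0. -0. -0.]
```

View pics/g9.png

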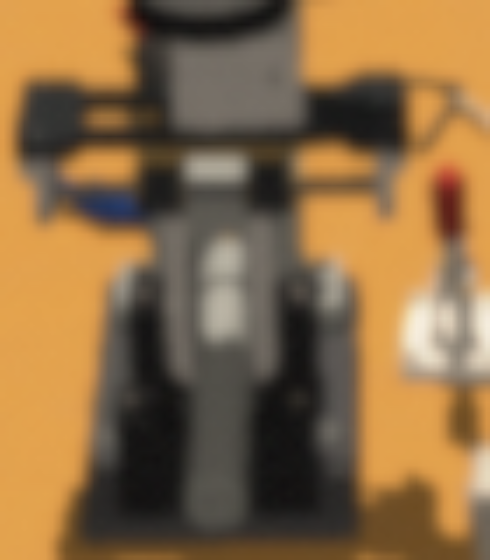

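```bash
python3 -m jog '[[0.05,0.04,0.25,0,0,0,12],[0,0,0,0,0,0,12]]';python3 -m jog '[[0,0,0.12,0,0,0,12],[0,0,0,0,0,0,12]]';python3 -m jog '[[0,0,0.1,0,0,0,12],[0,0,0,0,0,0,12]]'
```

```text
clock: 16.0
eef_pos: [569.0, -86.1, 45.3]
eef_rot: [-3.141, -0.0, 1.582]
wrist_force: [0.0, 0.2, -2.5]
finger_gap: 24.7
clock: 16.2
eef_pos: [569.1, -86.2, 44.3]
eef_rot: [3.141, 0.0, 1.582]
wrist_force: [0.0, 0.5, -1.3]
finger_gap: 25.3
clock: 16.4
eef_pos: [569.5, -86.3, 43.8]
eef_rot: [3.14, 0.0, 1.582]
wrist_force: [1.8, -0.1, 1.0]
finger_gap: 25.0
```

```bash
python3 -m jog '[[0,0,0.05,0,0,0,12],[0,0,0,0,0,0,12]]'
```

```text
clock: 16.6
eef_pos: [569.7, -86.3, 43.5]
eef_rot: [3.14, 0.0, 1.582]
wrist_force: [2.3, 0.4, 5.0]
finger_gap: 25.4
```

The tube is seated, so I release and lift.

```bash
python3 -m jog '[[0,0,0,0,0,0,28],[0,0,0,0,0,0,34],[0,0,0,0,0,0,50],[0,0,0,0,0,0,60],[0,0,0,0,0,0,60]]'
python3 -m jog '[[0,0,-1,0,0,0,60],[0,0,-3,0,0,0,60],[0,0,-4,0,0,0,60],[0,0,-4,0,0,0,60],[0,0,0,0,0,0,60],[0,0,0,0,0,0,60]]'
python3 - <<'E'
from h import *
delta((568,60,150),1.582)
s=vision.camera("side");cv2.imwrite("pics/g10.png",cv2.resize(s["color"][145:225,235:305],None,fx=7,fy=7))
E
```

```text
clock: 17.1
eef_pos: [568.8, -86.2, 42.7]
eef_rot: [-3.141, -0.0, 1.582]
wrist_force: [-0.2, 0.1, -0.9]
finger_gap: 53.0
clock: 17.7
eef_pos: [569.2, -86.3, 163.9]
eef_rot: [3.14, 0.0, 1.582]
wrist_force: [-0.4, 0.0, -0.6]
finger_gap: 56.5
t 17.7 tcp [569.2 -86.3 163.9] rpy [3.14  0.    1.582] F [-0.4  0.  -0.6] gap 56.5
shift cm(now axes) [14.63  0.04  1.38] (target axes) [14.63  0.05  1.39] turn [ 0.002  0.    -0.   ]
```

View pics/g10.png

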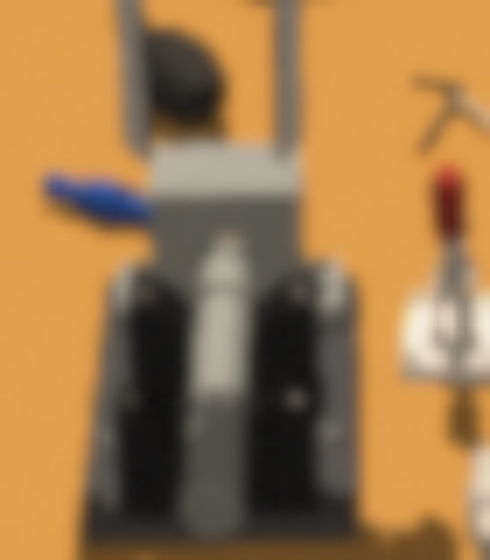

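The tube lies in both vees with its nose outside the bore, released. I'm moving the shut fingers behind the tail and pausing for a top view.

```bash
python3 -m jog '[[3,0,0,0,0,0,20],[4,0,0,0,0,0,0],[4,0,0,0,0,0,0],[4,0,0,0,0,0,0],[2,0,0,0,0,0,0],[0,0,0,0,0,0,0],[0,0,0,0,0,0,0]]'
python3 - <<'E'
from h import *
delta((567.8,70,38),1.582)
t=vision.camera("top");cv2.imwrite("pics/g11.png",cv2.resize(t["color"][150:250,230:390],None,fx=5,fy=5,interpolation=cv2.INTER_CUBIC))
E
```

```text
clock: 18.45
eef_pos: [566.7, 83.5, 161.8]
eef_rot: [-3.14, 0.0, 1.582]
wrist_force: [-0.2, 0.8, 0.7]
finger_gap: 3.9
t 18.45 tcp [566.7  83.5 161.8] rpy [-3.14   0.     1.582] F [-0.2  0.8  0.7] gap 3.9
shift cm(now axes) [-1.35  0.11 12.38] (target axes) [-1.35  0.09 12.38] turn [-0.002  0.     0.   ]
```

View pics/g11.png

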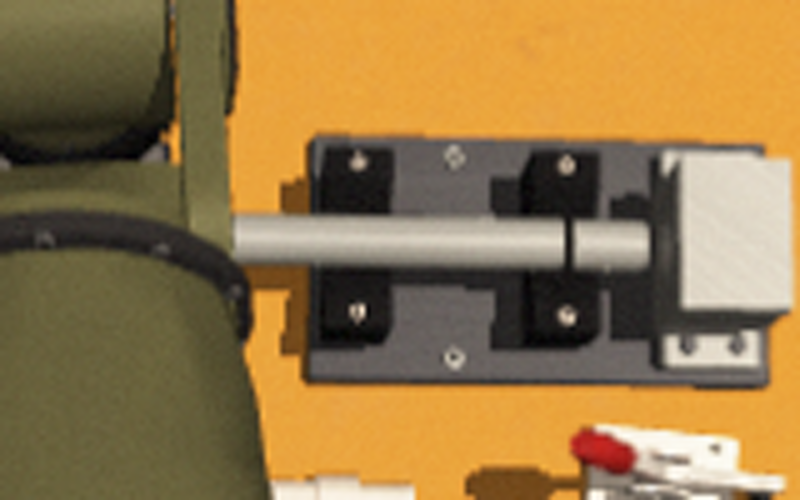

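```bash
python3 - <<'E'
from h import *
t=vision.camera("top")
U=lambda u,v:((u+.5)/5-.5+230,(v+.5)/5-.5+150)
np.set_printoptions(precision=1,suppress=True)
print("nose",onz(t,U(652,245),52),"ring",onz(t,U(568.5,243),52), onz(t,U(568.5,243),65))
print("face top",onz(t,U(681,155),90),onz(t,U(683,308),90),"face foot",onz(t,U(658,160),12),onz(t,U(657,362),12))
print("plate corners",[onz(t,U(*u),12)[:2] for u in ((312,135),(306,380),(769,386),(765,147))])
E
```

```text
nose [ 571.6 -184.6   52. ] ring [ 571.6 -142.4   52. ] [ 569.  -140.6   65. ]
face top [ 609.2 -192.6   90. ] [ 533.3 -192.8   90. ] face foot [ 625.  -195.2   12. ] [ 518.1 -193.8   12. ]
plate corners [array([634. , -13.6]), array([504.9, -12.8]), array([ 506.8, -252.1]), array([ 633.5, -252. ])]
```

```bash
python3 -m jog '[[-1,0.1,3,0,0,0,0],[0,0,4,0,0,0,0],[0,0,3,0,0,0,0],[0,0,2,0,0,0,0],[0,0,0,0,0,0,0],[0,0,0,0,0,0,0]]'
python3 - <<'E'
from h import *
delta((567.8,50,38),1.582)
s=vision.camera("side");cv2.imwrite("pics/g12.png",cv2.resize(s["color"][145:255,225:315],None,fx=5.5,fy=5.5))
E
```

```text
clock: 19.15
eef_pos: [568.5, 73.0, 43.4]
eef_rot: [3.142, 0.0, 1.581]
wrist_force: [0.2, -0.3, 1.0]
finger_gap: 0.9
t 19.15 tcp [568.5  73.   43.4] rpy [3.142 0.    1.581] F [ 0.2 -0.3  1. ] gap 0.9
shift cm(now axes) [-2.3  -0.09  0.54] (target axes) [-2.3  -0.1   0.54] turn [ 0.     0.    -0.001]
```

View pics/g12.png

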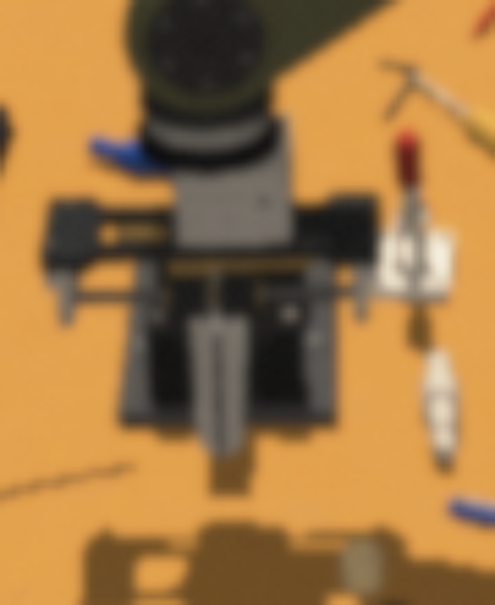

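The shut fingers are centred behind the tail. I'm creeping forward to touch it.

```bash
python3 -m jog '[[-1,0,0.5,0,0,0,0],[-0.6,0,0,0,0,0,0],[0,0,0,0,0,0,0],[0,0,0,0,0,0,0]]'; python3 -m jog '[[-0.3,0,0,0,0,0,0],[-0.3,0,0,0,0,0,0],[0,0,0,0,0,0,0]]';  python3 -m jog '[[-0.2,0,0,0,0,0,0],[-0.2,0,0,0,0,0,0],[0,0,0,0,0,0,0]]'
```

```text
clock: 19.6
eef_pos: [568.6, 57.5, 38.2]
eef_rot: [3.141, -0.0, 1.581]
wrist_force: [-0.5, 0.7, -0.0]
finger_gap: 0.2
clock: 19.9
eef_pos: [568.5, 51.5, 37.9]
eef_rot: [3.142, 0.0, 1.582]
wrist_force: [0.7, -0.4, -0.3]
finger_gap: 0.5
clock: 20.2
eef_pos: [568.5, 47.7, 37.8]
eef_rot: [-3.142, -0.0, 1.582]
wrist_force: [-0.5, -0.2, 1.1]
finger_gap: 0.5
```

```bash
python3 -m jog '[[-0.2,0,0,0,0,0,0],[0,0,0,0,0,0,0]]'; python3 -m jog '[[-0.15,0,0,0,0,0,0],[-0.15,0,0,0,0,0,0]]';  python3 -m jog '[[-0.15,0,0,0,0,0,0],[-0.15,0,0,0,0,0,0]]'
```

```text
clock: 20.4
eef_pos: [568.5, 45.7, 37.8]
eef_rot: [-3.142, -0.0, 1.582]
wrist_force: [-0.5, 0.6, -0.0]
finger_gap: 0.6
clock: 20.6
eef_pos: [568.5, 42.8, 37.8]
eef_rot: [-3.141, -0.0, 1.582]
wrist_force: [-0.2, 3.5, 0.7]
finger_gap: 0.5
clock: 20.8
eef_pos: [568.6, 39.7, 37.8]
eef_rot: [-3.142, -0.0, 1.582]
wrist_force: [-0.1, 2.4, -0.5]
finger_gap: 0.8
```

Contact, about 3 N. I'm pushing on steadily.

```bash
python3 -m jog '[[-0.4,0,0,0,0,0,0],[-0.4,0,0,0,0,0,0],[-0.4,0,0,0,0,0,0],[-0.4,0,0,0,0,0,0],[-0.3,0,0,0,0,0,0],[-0.3,0,0,0,0,0,0],[0,0,0,0,0,0,0]]'; python3 -m jog '[[-0.4,0,0,0,0,0,0],[-0.4,0,0,0,0,0,0],[-0.4,0,0,0,0,0,0],[-0.2,0,0,0,0,0,0],[0,0,0,0,0,0,0]]'
python3 - <<'E'
from h import *
t=vision.camera("top");cv2.imwrite("pics/g13.png",cv2.resize(t["color"][150:250,250:390],None,fx=5.7,fy=5.7,interpolation=cv2.INTER_CUBIC))
E
```

```text
clock: 21.5
eef_pos: [568.9, 17.3, 37.8]
eef_rot: [3.141, 0.0, 1.582]
wrist_force: [-0.4, 0.0, -0.5]
finger_gap: 0.6
clock: 22.0
eef_pos: [569.1, 3.3, 37.8]
eef_rot: [3.141, 0.0, 1.581]
wrist_force: [-0.2, -0.0, 0.5]
finger_gap: 0.2
```

View pics/g13.png

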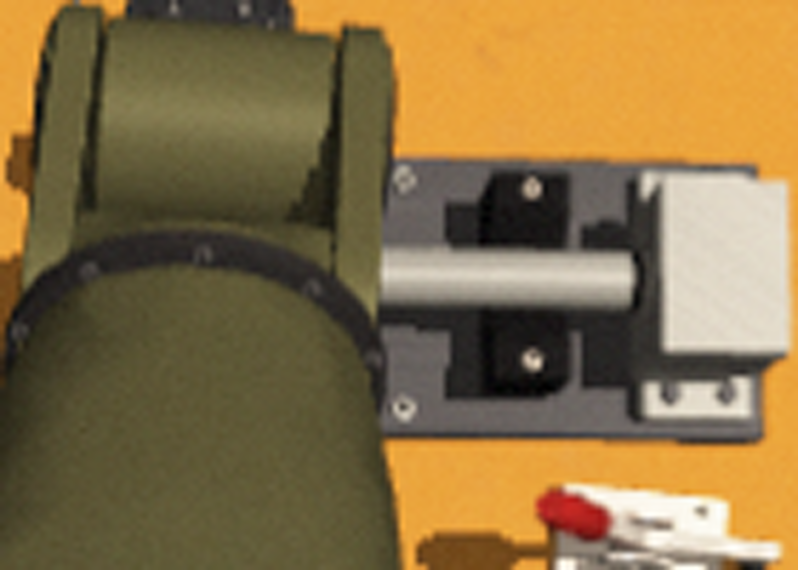

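```bash
python3 - <<'E'
from h import *
t=vision.camera("top"); np.set_printoptions(precision=1,suppress=True)
k=np.array([250,150]);
def show(P): return (proj(t,P)-k+.5)*5.7-.5
print(show([(570.2,y,65) for y in (-175,-180,-183,-186,-191,-192.5)]))
o=cv2.resize(t["color"][185:215,340:380],None,fx=18,fy=18,interpolation=cv2.INTER_NEAREST);cv2.imwrite("pics/g14.png",o)
g=cv2.cvtColor(t["color"],cv2.COLOR_BGR2GRAY)
for r in (194,196,198,200,202): print(r,g[r,348:372])
E
```

```text
[[612.6 276.2]
 [624.  276.5]
 [630.8 276.6]
 [637.7 276.8]
 [649.  277.1]
 [652.4 277.2]]
194 [127 133 140 134 124 128 126 124 123 124 119 119  96  25  43  63  54  90
 171 212 216 213 213 216]
196 [187 188 191 187 187 186 190 187 188 187 189 189 159  60  32  57  64  91
 169 213 218 217 215 214]
198 [208 212 210 210 210 210 215 215 216 216 215 214 195  98  27  58  70  79
 161 214 212 215 217 218]
200 [174 174 174 177 178 181 177 178 179 181 184 180 157  60  33  64  68  67
 156 212 218 214 213 214]
202 [132 135 134 134 135 137 139 139 141 142 141 142 118  19  35  58  57  68
 152 211 215 216 215 217]
```

View pics/g14.png

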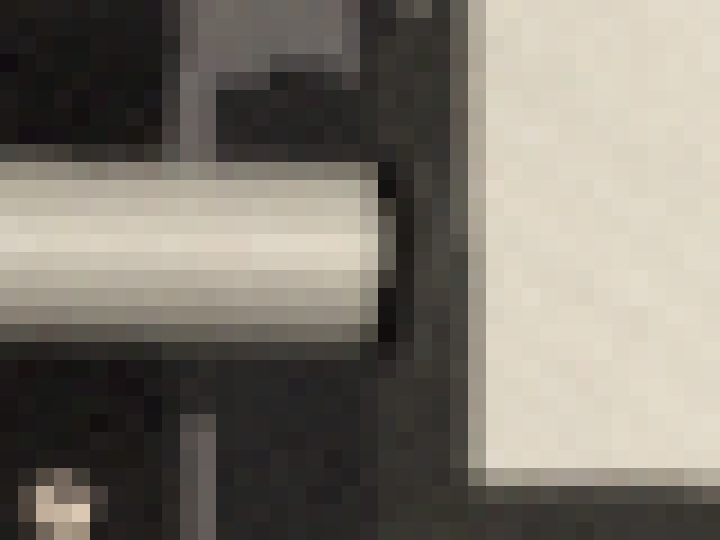

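The ring's trailing edge is at px ≈ 360.9, so y≈-184.5 and the ring centre is about -187. The face is at about -192, which leaves 5 mm by camera and about 7 mm by touch. I'll push 4 mm, back off and measure with the tail visible.

```bash
python3 -m jog '[[-0.2,0,0,0,0,0,0],[-0.2,0,0,0,0,0,0],[0,0,0,0,0,0,0],[0,0,0,0,0,0,0]]'
python3 -m jog '[[2,0,0,0,0,0,0],[4,0,0,0,0,0,0],[4,0,0,0,0,0,0],[4,0,0,0,0,0,0],[0,0,-3,0,0,0,0],[0,0,0,0,0,0,0]]'
python3 - <<'E'
from h import *
t=vision.camera("top");s=vision.camera("side")
cv2.imwrite("pics/g15t.png",t["color"]);cv2.imwrite("pics/g15s.png",s["color"])
cv2.imwrite("pics/g15.png",np.hstack([cv2.resize(s["color"][150:230,240:300],None,fx=6,fy=6),cv2.resize(t["color"][160:240,275:348],None,fx=6,fy=6)]))
o=cv2.resize(t["color"][183:213,335:380],None,fx=16,fy=16,interpolation=cv2.INTER_NEAREST);cv2.imwrite("pics/g16.png",o)
g=cv2.cvtColor(t["color"],cv2.COLOR_BGR2GRAY)
for r in (194,196,198,200,202): print(r,g[r,354:372], g[r,280:300])
E
```

```text
clock: 22.5
eef_pos: [569.0, -0.4, 37.8]
eef_rot: [3.142, 0.0, 1.582]
wrist_force: [-0.0, 0.8, 0.5]
finger_gap: 0.6
clock: 23.1
eef_pos: [568.9, 141.1, 70.9]
eef_rot: [3.137, -0.001, 1.584]
wrist_force: [-0.2, -0.2, 0.2]
finger_gap: -0.3
194 [124 121 123 119 117 120 103  58  36  32  42  91 171 211 211 210 212 211] [171 172 170 173 174 173 170 142  79  78  82 144 173 168 172 170 169 171
 168 174]
196 [184 185 186 184 184 183 176 128  47  18  34  87 167 213 216 214 214 211] [173 171 171 175 169 172 171 171  80  79  86 168 193 193 192 194 192 189
 190 191]
198 [210 212 213 212 213 216 213 186  72  13  31  80 158 212 210 210 214 217] [173 171 171 174 125 125 127 126  82  81  84 166 195 193 192 194 196 195
 196 199]
200 [177 177 179 178 180 180 167 123  54  19  33  66 151 214 214 212 215 211] [172 174 171  76  77  80  77  82  79  79  85 133 160 155 154 155 151 153
 156 154]
202 [136 135 135 139 142 141 123  69  42  24  40  67 147 209 212 214 215 213] [170 174 168  79  79  80  78  76  82  75  81  90  82  92  93  93  95  93
  94  95]
```

View pics/g15.png

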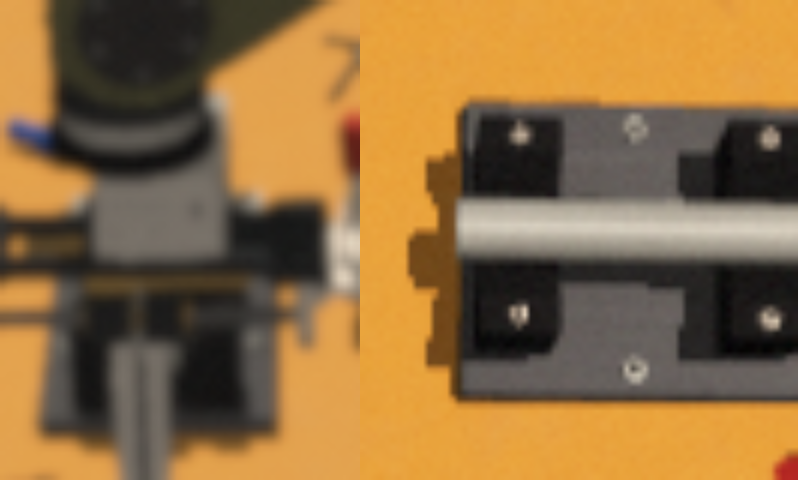

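View pics/g16.png

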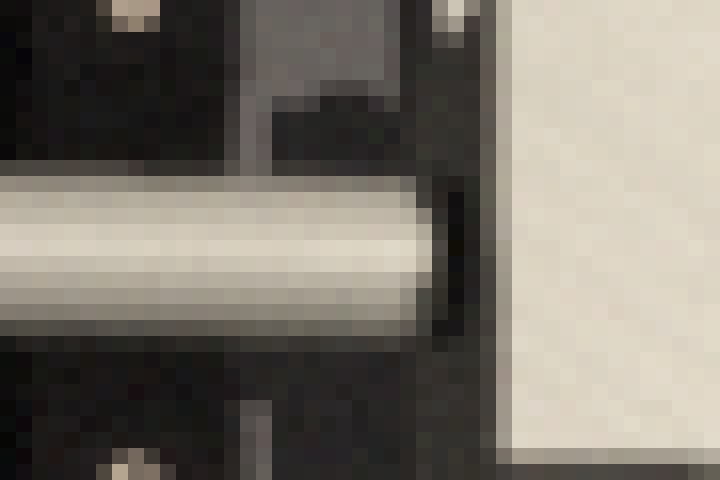

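```bash
python3 - <<'E'
from h import *
np.set_printoptions(precision=1,suppress=True)
t=vision.camera("top");im=t["color"]
for z in (52,60,65): print("tail",z,onz(t,(290.7,197),z))
sat=cv2.cvtColor(im,cv2.COLOR_BGR2HSV)[...,1].astype(float)
# plate left/right edges: saturation half-crossing
def edge(r,a,b):
    v=sat[r,a:b]; h=(v[0]+v[-1])/2; i=np.nonzero((v[:-1]-h)*(v[1:]-h)<=0)[0][0]; return a+i+(v[i]-h)/(v[i]-v[i+1])
for r in (182,186,190,206,212,218,222):
    l=edge(r,284,297); rr=edge(r,374,392)
    print(r,l,rr,"L",onz(t,(l,r),12)[:2],onz(t,(l,r),6)[1],"R",onz(t,(rr,r),90)[1] if 182<r<212 else onz(t,(rr,r),12)[1])
print("face z90",[onz(t,(365.7,r),90)[1] for r in (186,198,205)], "z52 mouth dark edges",onz(t,(362.3,198),65)[1],onz(t,(364.8,198),65)[1])
# vee block left edges at z=64: rear block darker than plate
g=cv2.cvtColor(im,cv2.COLOR_BGR2GRAY)
for r in (184,188,210,214,217): print(r,g[r,288:312])
E
```

```text
tail 52 [571.6 -10.4  52. ]
tail 60 [570.  -10.2  60. ]
tail 65 [569.  -10.1  65. ]
182 291.4747191011236 387.59444444444443 L [619.5 -12.5] -12.603853102058109 R -265.19915828859126
186 291.49717514124296 387.7857142857143 L [608.8 -12.7] -12.854577665537812 R -246.86497003829723
190 291.5473372781065 387.92134831460675 L [598.2 -13. ] -13.177238382556565 R -247.00375411240427
206 291.4260355029586 388.31168831168833 L [555.9 -13.5] -13.625613356326246 R -247.22655207506116
212 291.429012345679 387.28472222222223 L [540.2 -13.8] -13.919415016881784 R -262.8969462733062
218 291.3611111111111 382.8709677419355 L [524.6 -13.9] -14.029533382380658 R -251.04729215560744
222 291.375 382.9157303370786 L [514.2 -14.1] -14.255850819137416 R -251.0161417846118
face z90 [np.float64(-192.2478236878997), np.float64(-191.93058444382328), np.float64(-191.761987862931)] z52 mouth dark edges -188.1126946679627 -194.37896988461964
184 [170 171 167  78  50  91  31  21  25  26  29  26  28  47  30  27  28  34
  32  31  47  93  94  93]
188 [75 77 77 77 32 35 18 22 20 25 25 17 25 26 21 25 26 24 22 28 57 93 90 95]
210 [79 76 76 61 36 36  7 28 28 26 31 31 30 60 60 28 31 29 27 27 61 95 92 96]
214 [77 81 80 45 35 31 15 23 28 27 26 28 31 82 25 33 30 26 28 32 57 97 94 91]
217 [83 80 78 49 35 35  4 11  7  5  6 11 11 15 14  5  7 12 14 59 94 97 97 98]
```

The top view puts the tail at y≈-10.2. It should be at about -12, which is face -192 + 180, and also 1 mm outside the plate edge at -13.3. The ring's dark centre gives about -190.2. All three say about 1.8 mm remains, so I go back for the final nudge, to TCP y ≈ -2.2.

```bash
python3 -m jog '[[-3,0,3,0,0,0,0],[-4,0,0,0,0,0,0],[-4,0,0,0,0,0,0],[-1.5,0,0,0,0,0,0],[0,0,0,0,0,0,0],[0,0,0,0,0,0,0]]'
python3 - <<'E'
from h import *
delta((569,-2.2,38),1.582)
E
```

```text
clock: 23.85
eef_pos: [568.7, 15.2, 37.5]
eef_rot: [-3.141, -0.0, 1.581]
wrist_force: [0.6, -0.5, -0.4]
finger_gap: 0.1
t 23.85 tcp [568.7  15.2  37.5] rpy [-3.141 -0.     1.581] F [ 0.6 -0.5 -0.4] gap 0.1
shift cm(now axes) [-1.74  0.01 -0.05] (target axes) [-1.74  0.01 -0.05] turn [-0.001 -0.    -0.001]
```

```bash
python3 -m jog '[[-0.5,0,0,0,0,0,0],[-0.5,0,0,0,0,0,0],[-0.3,0,0,0,0,0,0],[0,0,0,0,0,0,0]]'
python3 -m jog '[[-0.15,0,0,0,0,0,0],[0,0,0,0,0,0,0]]'
python3 -m jog '[[-0.1,0,0,0,0,0,0],[0,0,0,0,0,0,0]]'
python3 -m jog '[[-0.1,0,0,0,0,0,0],[0,0,0,0,0,0,0]]'
```

```text
clock: 24.25
eef_pos: [569.0, 1.7, 37.8]
eef_rot: [-3.142, 0.0, 1.582]
wrist_force: [-0.1, 0.1, -0.1]
finger_gap: 0.3
clock: 24.45
eef_pos: [569.1, 0.3, 37.9]
eef_rot: [3.142, -0.0, 1.582]
wrist_force: [-0.2, -0.5, 0.2]
finger_gap: 0.6
clock: 24.65
eef_pos: [569.0, -0.6, 37.8]
eef_rot: [-3.142, -0.0, 1.582]
wrist_force: [-0.1, 0.8, 0.4]
finger_gap: 0.3
clock: 24.85
eef_pos: [569.0, -1.6, 37.8]
eef_rot: [-3.142, -0.0, 1.582]
wrist_force: [-0.6, 2.0, 0.9]
finger_gap: 0.2
```

```bash
python3 -m jog '[[-0.06,0,0,0,0,0,0],[0,0,0,0,0,0,0],[0,0,0,0,0,0,0]]'
python3 -m jog '[[2,0,0,0,0,0,0],[4,0,0,0,0,0,0],[4,0,0,0,0,0,0],[4,0,0,0,0,0,0],[3,0,-4,0,0,0,0],[2,0,-4,0,0,0,0],[0,0,-3,0,0,0,0],[0,0,0,0,0,0,0]]'
cat > chk.py <<'E'
from h import *
import sys
np.set_printoptions(precision=1,suppress=True)
t=vision.camera("top");s=vision.camera("side")
g=cv2.cvtColor(t["color"],cv2.COLOR_BGR2GRAY)
for r in (194,196,198,200): print(r,g[r,357:370],g[r,286:296])
n=sys.argv[1]
cv2.imwrite(f"pics/{n}a.png",np.hstack([cv2.resize(s["color"][150:230,235:305],None,fx=5.6,fy=5.6),cv2.resize(t["color"][170:230,330:380],None,fx=7.4666,fy=7.4666)[:448]]))
cv2.imwrite(f"pics/{n}t.png",t["color"]);cv2.imwrite(f"pics/{n}s.png",s["color"])
E
python3 chk.py h1
```

```text
clock: 25.15
eef_pos: [569.0, -2.3, 37.8]
eef_rot: [-3.142, -0.0, 1.582]
wrist_force: [-0.9, 1.5, 0.2]
finger_gap: 0.3
clock: 25.95
eef_pos: [568.6, 188.6, 152.3]
eef_rot: [3.135, -0.001, 1.583]
wrist_force: [0.5, -0.4, -0.5]
finger_gap: 0.3
194 [121 118 119 102  59  55  40  44  89 171 213 211 211] [171 145  82  79  75  79 172 172 172 171]
196 [187 182 184 177 131  68  36  31  88 168 212 217 214] [173 170  80  79  80  87 192 194 194 194]
198 [213 214 216 213 188  77  48  36  74 161 213 211 212] [126 126  80  81  78  91 192 195 194 193]
200 [178 180 182 172 127  68  35  35  67 151 214 213 214] [ 82  79  78  81  81  81 155 157 152 152]
```

View pics/h1a.png

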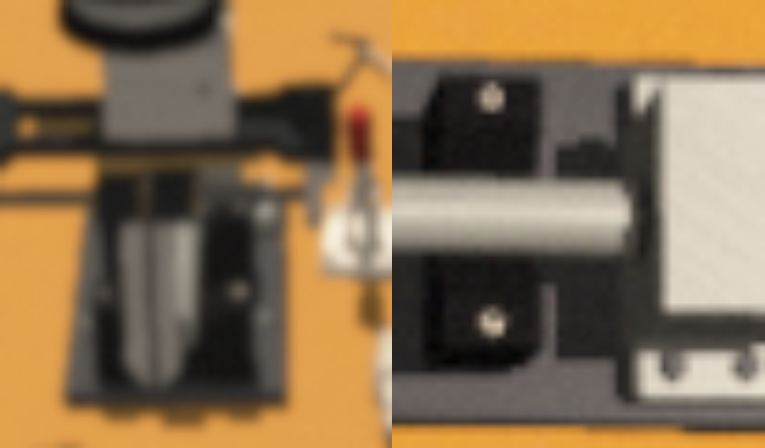

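View pics/h1s.png

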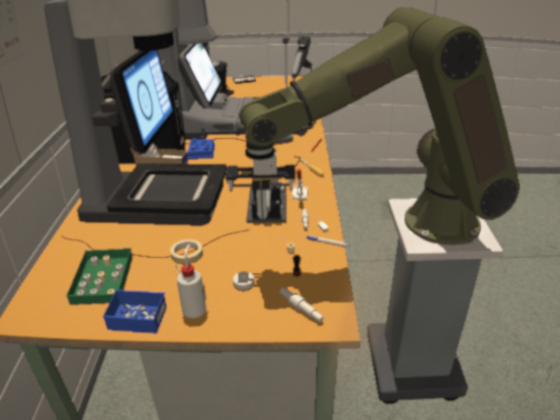

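The tail moved with the nudge, to about -12.0 in the top view. The light edge near the face stayed put, so it is a shadow edge and not the ring. I'm moving the arm clear of the side view to check independently.

```bash
python3 -m jog '[[0,-2,-3,0,0,0,0],[0,-4,-3,0,0,0,20],[0,-4,0,0,0,0,40],[0,-4,0,0,0,0,40],[0,-4,0,0,0,0,40],[0,-3,0,0,0,0,40],[0,0,0,0,0,0,40]]'
python3 chk.py h2; python3 - <<'E'
import cv2
s=cv2.imread("pics/h2s.png");t=cv2.imread("pics/h2t.png")
import numpy as np
cv2.imwrite("pics/h3.png",np.hstack([cv2.resize(s[155:225,240:295],None,fx=8,fy=8,interpolation=cv2.INTER_CUBIC),]))
E
```

```text
clock: 26.75
eef_pos: [354.5, 184.9, 206.9]
eef_rot: [-3.14, 0.001, 1.582]
wrist_force: [-0.0, -0.1, 0.7]
finger_gap: 37.8
194 [113 112 106  93  58  51  38  38  81 160 202 201 199] [164 137  77  77  78  75 162 160 162 162]
196 [172 175 173 165 123  65  37  33  80 161 202 204 203] [168 163  74  75  74  83 184 182 184 186]
198 [200 203 204 204 176  70  44  31  72 150 202 199 201] [122 115  77  71  77  84 184 183 183 184]
200 [168 167 169 161 119  65  32  33  59 142 204 205 203] [ 77  71  75  77  76  75 143 142 146 145]
```

View pics/h3.png

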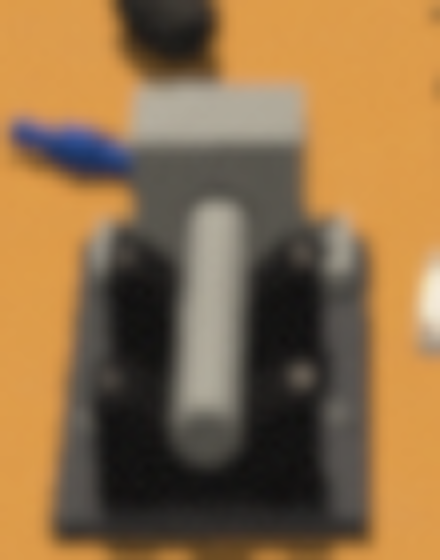

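View pics/h2t.png

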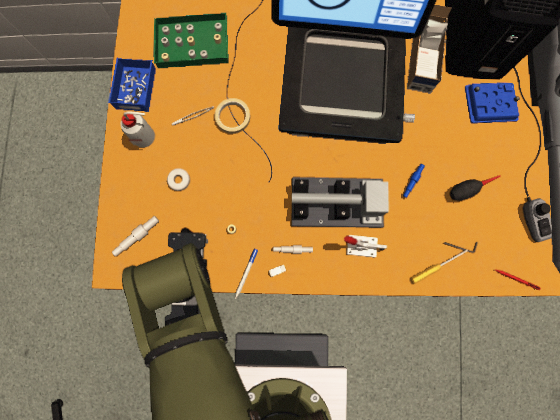

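```bash
python3 - <<'E'
from h import *
np.set_printoptions(precision=1,suppress=True)
s=vision.camera("side");t=vision.camera("top")
g=cv2.cvtColor(s["color"],cv2.COLOR_BGR2GRAY); gt=cv2.cvtColor(t["color"],cv2.COLOR_BGR2GRAY)
for y in (-185,-189.5,-192,-194.5): print(y,proj(s,[(570.3,y,65)]),proj(t,[(570.3,y,65)]))
for y in (-10,-12,-14): print("tail top",y,proj(s,[(568.3,y,65)]),"centre",proj(s,[(568.3,y,52)]),"bottom",proj(s,[(568.3,y,39)]))
for c in (265,266,267,268): print(c,"rows176-190",g[176:190,c],"rows 200-216",g[200:218,c])
# same tube-end measured by tail ellipse, face/plate in side
print("plate rear bottom edge proj",proj(s,[(568,-12.5,12),(568,-12.5,0)]), g[212:226,254])
print("face top proj",proj(s,[(570,-192,90)]), g[164:180,262])
E
```

```text
-185 [[266.6 179.2]] [[361.1 198.1]]
-189.5 [[266.7 178.6]] [[362.9 198.1]]
-192 [[266.7 178.3]] [[363.9 198.2]]
-194.5 [[266.7 177.9]] [[364.9 198.2]]
tail top -10 [[265.4 205.3]] centre [[265.6 208.8]] bottom [[265.7 212.3]]
tail top -12 [[265.5 205. ]] centre [[265.6 208.5]] bottom [[265.8 212. ]]
tail top -14 [[265.5 204.6]] centre [[265.6 208.2]] bottom [[265.8 211.6]]
265 rows176-190 [ 86  85  83  94 123 151 163 166 166 165 166 167 166 166] rows 200-216 [171 172 171 171 165 150 121  93  81  78  79  76  64  44  27  22  21  26]
266 rows176-190 [ 85  83  81  97 133 161 171 172 172 171 171 170 171 169] rows 200-216 [170 168 168 168 164 149 122  94  82  79  78  75  63  44  27  20  20  24]
267 rows176-190 [ 85  82  80  96 132 160 170 170 169 168 169 166 165 164] rows 200-216 [160 160 159 159 154 144 122  98  82  79  77  72  58  38  24  19  23  23]
268 rows176-190 [ 85  85  82  93 124 151 160 160 159 157 157 155 154 152] rows 200-216 [141 141 141 139 136 130 116  97  84  78  72  62  47  30  19  20  20  25]
plate rear bottom edge proj [[266.1 219.1]
 [266.3 222.2]] [ 17  17  18  18  19  24  29  37  44  49  61  79 107 139]
face top proj [[266.5 171.8]] [ 93 131 160 171 173 171 170 163 144 114  92  87  86  87  86  86]
```

Measurements after release agree:
- **Ring:** its trailing edge is at px ≈ 363.0, so the ring centre is at y ≈ -192.1, against -192.0 for the face.
- **Tail:** y ≈ -12.0, which equals face + 180.
- **Other objects:** the ring gauge (178,180), bushing (231,229) and clamp (362,246) are where they started. The stamp is upright in the side view at (296,265). The shaft is at (292,250) on the bench.

I'm handing in.

```bash
python3 - <<'E'
from h import *
print(order.sign_off())
E
```

```text
the job is handed in; nothing more can be done
None
```

I lifted the stepped shaft out of the vees and laid it on the bare bench. I then set the ringed tube in the vees with its nose about 7–10 mm outside the bore, let go, and pushed it by its tail into the bore. The job was handed in at about 27 s, with the gripper clear of everything.

**Last checks:**
- **Ring against the bore face:** in the top view the ring's centre is at y ≈ -192.1 and the face at about -192.0. The tail at -12.0 agrees with that.
- **Other objects:** the ring gauge, bushing and clamp are at their first pixels. The stamp is still upright in the side view, but the arm hid it in the last top view.

**What disagreed or was uncertain:**
- **Touch reading:** working from where the fingers met the tail, the tube was about 2 mm short of the camera result. I went by the camera, because it sees the tube and the fixture in the same frame.
- **Shadow at the mouth:** a shadow near the bore hid the ring's edge for a while, and the side view was too coarse to check it to the millimetre. I put the uncertainty at 0.5 to 1 mm.
- **Shaft set-down:** the shaft touched the bench about 4 mm earlier than I expected, with about 31 N at the wrist. I backed off before letting go.

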